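# Nest the corner guard onto its pile

## Robot

A 6-joint arm with a two-finger parallel gripper is mounted at the origin on a cart in front of the work surface, level with it; the furniture and walls round the work are solid. World frame = base frame: x ahead of the robot, y to its left, z up, the work surface at z = 0. Lengths are in m, angles in rad, forces in N, time in s.
With the tool pointing down it reaches from about 0.25 to 0.8 m from the base axis. Payload 3.9 kg.
Tool frame: the origin (TCP) lies at the very end of the fingers, on their centre line; the grasp point (between the pads) lies 19 mm behind it (pinch_z is the distance from the TCP to the grasp point, in m); z points along the fingers, y is the line along which they close (so a half turn about z gives the same grasp; the last joint's range is limited). The gripper opens to 85 mm and grips with 20 to 120 N. Pads are 22 mm wide; open, the fingers measure 114 mm over their backs; the gripper's body (76 mm by 85 mm) begins 54 mm behind the grasp point. The pads swing forward as they close: fully open they stand 13 mm farther back than shut.
Start: joints at [-1.267, 0.26, -0.138, 1.173, 0, 1.571], TCP at [0.157, -0.501, 0.231] pointing down, gripper open.
Joint ranges: [-2.78, 2.78], [-0.83, 1.72], [-1.28, 1.37], [-1.9, 2.12], [-1.57, 1.48], [-3.14, 3.14]. Speed limits (rad/s): [2.57, 2.57, 3.14, 3.14, 3.14, 3.14].

## Interface

Orientations are given as a unit quaternion [x, y, z, w].
In Python, from plant import get_obs, read_camera, hand_in, pinch_z gives the robot as it stands. The module is installed in compiled form; this text tells all that it offers.
- The arm moves only by the tool step_arm, never from a script. Its argument "increments" is a list of rows, each a list of 3 entries, a list of its own where there are three numbers: the shift along the tool's x, y, z each as a share of 0.1 m, from -1 to 1, then the turn, a rotation vector about the tool's x, y, z each as a share of pi rad, from -1 to 1, then the opening, from -1 (shut) to 1 (fully open). In form: [[[dx, dy, dz], [ax, ay, az], jaw], ...]. A call has 1 to 12 rows; each row is the pose to reach, as a shift and turn from the pose commanded when the call began, along the tool's axes at that moment, turning the shorter way round; what a row does not reach only later rows make up. A row lasts 1/8 s, in which the tool goes at most 62.5 mm and 10.7 degrees, less where a joint would pass 70% of its speed; a pose out of reach is approached as far as the arm can. A call with a number of a shift or a turn outside -1 to 1 is refused whole. A call with a gripper value outside its range is refused whole. The fingers move at their own pace and stop on an object; "grip_force" is the grip in N (left out, the last holds). Time passes only in rows, so rows that repeat a pose let the fingers close. It gives the time, the measured TCP pose, the force, the opening and the grip force at its end, in the units of the state.
- get_obs(): the state, without advancing time (a new reading comes with each control period).
- read_camera(name): name is "side" or "top"; returns a dict with "pixels" (384x512x3 uint8, red, green, blue), "intrinsics" (3x3 intrinsics, pixels), "origin" and "attitude" of the camera in the world. Camera axes: x right, y down, z forward; pixel columns grow to the right and rows downward; lengths in m; the calibration is good to about 2 mm. A picture is of the moment at which its call begins. There is no depth.
- hand_in(): hands the job in; it is judged then, once.
The state is a dict: "time": time; "joint_positions": joint angles; "joint_vel": joint speeds; "tau": joint torques, N m; "eef_pos": TCP position; "ee_rot": TCP orientation; "force": force on the tool from outside, world axes, zero at the start; "wrist_torque": the same for the moment, N m; "opening": opening from 0.0 (shut) to 1.0 (fully open); "grip_force": force on a finger pad.
Only numpy, scipy, OpenCV 4.12 (cv2) and the standard library are available. Lean on these libraries where they do the work, as an engineer would, in place of code of your own. Each camera call takes 0.05 s, during which the arm holds its last target. There are 200 camera calls.

## Task

Put the loose wide corner guard on top of the pile of two, nested right down: ridge over ridge, legs flat on legs, ends flush with the pile's. Keep the pile nested and standing where it is, leave the narrow guard alone, and let go.

Things in the scene. Friction and masses are not known exactly. Their poses are not given: they have to be found in the camera images.
- wide_guard_grip (a point): Loose right-angled corner guard of brown board 8 mm thick, ridge up like a roof: legs 50 mm, length 50 mm along the ridge, 71 mm across the feet, 41 mm high; 60 g. Point: mid-length, in the board 12 mm below the ridge line, 29 mm above its feet. z up, y along the ridge (a half turn is the same). Take it from above by its two cut ends (jaws close along y), just under the ridge; lower down it is hollow.
- pile_upper_grip (a point): Upper guard of the pile of two, same shape and size as the loose wide one, nested on the lower with its feet 11 mm above the table; the next one nested lies 11.3 mm higher. Nothing is glued. Point: mid-length, in the board 12 mm below the ridge line, 29 mm above its feet. z up, y along the ridge (a half turn is the same). 
- pile_lower_grip (a point): Lower guard of the pile of two, same shape and size as the loose wide one, standing on the table. Point: mid-length, in the board 12 mm below the ridge line, 29 mm above its feet. z up, y along the ridge (a half turn is the same). 
- narrow_guard_grip (a point): Bystander: narrow corner guard of the same board, ridge up: 8 mm thick, legs 32 mm, length 50 mm, 45 mm across the feet, 28 mm high. Point: mid-length, in the board 12 mm below the ridge line, 16 mm above its feet. z up, y along the ridge (a half turn is the same). 
Not all that is in view belongs to the job. Leave any blue look-alike of the part that bears pile_upper_grip alone.

How it is judged:
By the outcome, as a careful person would: the job done as asked, in the order asked, and still so for the second after the job is handed in, with the robot touching nothing.
It also fails if it takes over 42 s, if anything falls off the work surface, if the arm or the gripper's body presses on something with over 40 N, if the wrist force passes 120 N, or if a joint passes its speed limit or range.

## Working session

There is one attempt and no reset: what is moved stays moved. The work goes in short steps, Python scripts to look and compute and a tool call to move; the robot and the scene stay as the last step left them, time stands still between calls to the robot, and variables do not carry over. Pictures are saved under pics/ and viewed, at most 10 in all, crops included, and the job is handed in when it is done.

Besides the shell and the picture viewer there is one more tool, called after "Call:" by a JSON object that holds its "name" and its "arguments", one argument or row to a line. step_arm: Moves the arm, as the interface text tells. Its arguments: {"type":"object","properties":{"increments":{"type":"array"},"grip_force":{"type":"number"}},"required":["increments"]}

```bash
mkdir -p pics; python3 - <<'E'
from plant import *
import cv2,numpy as np
o=get_obs();print({k:np.round(v,3).tolist() for k,v in o.items()},pinch_z)
for n in("top","side"):
    c=read_camera(n);cv2.imwrite(f"pics/{n}0.png",c["pixels"][:,:,::-1]);print(n,c["intrinsics"],c["origin"],c["attitude"])
E
```

```text
{'time': 0.0, 'joint_positions': [-1.267, 0.261, -0.139, 1.173, 0.0, 1.571], 'joint_vel': [0.001, -0.0, 0.001, -0.0, -0.001, 0.002], 'tau': [-0.0, -40.568, 25.392, 0.019, -0.0, -0.0], 'eef_pos': [0.157, -0.5, 0.23], 'ee_rot': [0.988, 0.151, -0.0, -0.001], 'force': [-1.06, 0.226, 1.045], 'wrist_torque': [-0.011, -0.002, 0.026], 'grip_force': 0.0, 'opening': 0.999} 0.0187
top [[375.81409858   0.         252.70693505]
 [  0.         375.81409858 188.49220809]
 [  0.           0.           1.        ]] [ 0.47861854 -0.07363569  0.91596883] [ 0.71372155 -0.69928118  0.03624639 -0.01713401]
side [[383.84448181   0.         257.69967064]
 [  0.         383.84448181 192.81928638]
 [  0.           0.           1.        ]] [0.47482768 0.68038392 0.4351858 ] [-0.04966761  0.85154321 -0.52170049  0.01535899]
```

View pics/top0.png

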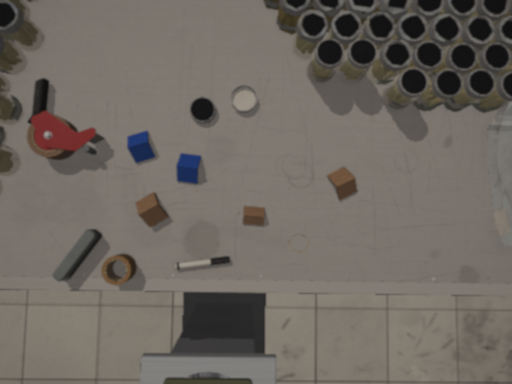

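View pics/side0.png

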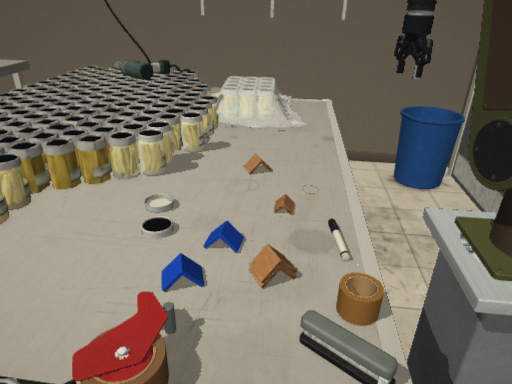

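Top: the brown guards are at (152,209), (343,182) and (254,215), with blue look-alikes at (141,146) and (188,168). In the side view the matching browns are (272,265), which looks layered and so is the pile, (257,164), the loose wide one, and (284,204), the small narrow one. I'll confirm this in one enlarged crop and measure the contours.

```bash
cat > h.py <<'E'
from plant import *
import cv2,numpy as np
from scipy.spatial.transform import Rotation as R
def ray(c,uv):
    d=R.from_quat(c["attitude"]).apply(np.linalg.solve(c["intrinsics"],[uv[0],uv[1],1.]));return np.array(c["origin"]),d
def plane(c,uv,z):
    o,d=ray(c,uv);return o+d*(z-o[2])/d[2]
def two(c1,u1,c2,u2):
    o1,d1=ray(c1,u1);o2,d2=ray(c2,u2)
    s=np.linalg.lstsq(np.stack([d1,-d2],1),o2-o1,rcond=None)[0]
    a,b=o1+s[0]*d1,o2+s[1]*d2;return (a+b)/2,np.linalg.norm(a-b)
def proj(c,P):
    p=R.from_quat(c["attitude"]).inv().apply(np.array(P)-c["origin"]);q=c["intrinsics"]@p;return q[:2]/q[2]
def brown(img):
    h=cv2.cvtColor(img,cv2.COLOR_RGB2HSV);return cv2.inRange(h,(3,75,40),(16,255,255))
E
python3 - <<'E'
from h import *
t=read_camera("top");s=read_camera("side")
for n,c in(("top",t),("side",s)):
    m=brown(c["pixels"])
    for k in cv2.findContours(m,cv2.RETR_EXTERNAL,cv2.CHAIN_APPROX_NONE)[0]:
        if cv2.contourArea(k)>60: 
            a=cv2.approxPolyDP(k,2,True)[:,0];print(n,cv2.contourArea(k),cv2.boundingRect(k),a.tolist(), [plane(c,p,0)[:2].round(3).tolist() for p in a] if n=="top" else "")
def crop(c,u,v,r,w=266,h=266):
    return cv2.resize(c["pixels"][v-r:v+r,u-r:u+r,::-1],(w,h),interpolation=cv2.INTER_CUBIC)
A=np.hstack([crop(t,152,209,24),crop(t,343,182,24),crop(t,254,215,24)])
B=np.hstack([crop(s,272,265,32),crop(s,257,164,24),crop(s,284,204,24)])
cv2.imwrite("pics/crop.png",np.vstack([A,B]))
E
```

```text
top 749.5 (102, 255, 34, 30) [[129, 256], [112, 256], [104, 262], [102, 274], [106, 281], [119, 284], [133, 274], [135, 266]] [[0.38, 0.195], [0.379, 0.235], [0.365, 0.253], [0.337, 0.257], [0.32, 0.247], [0.314, 0.216], [0.338, 0.184], [0.357, 0.18]]
top 306.5 (244, 206, 20, 19) [[245, 206], [244, 223], [262, 224], [263, 208]] [[0.505, -0.08], [0.464, -0.078], [0.462, -0.122], [0.501, -0.124]]
top 576.0 (136, 193, 32, 33) [[154, 193], [136, 202], [138, 213], [149, 225], [167, 216], [158, 205]] [[0.532, 0.141], [0.509, 0.184], [0.483, 0.178], [0.455, 0.15], [0.477, 0.108], [0.503, 0.131]]
top 505.5 (328, 167, 28, 32) [[344, 167], [328, 175], [337, 187], [339, 198], [355, 191], [354, 177]] [[0.606, -0.322], [0.586, -0.283], [0.556, -0.305], [0.529, -0.31], [0.547, -0.35], [0.582, -0.347]]
top 404.0 (28, 122, 47, 37) [[30, 122], [28, 141], [36, 152], [48, 157], [61, 158], [74, 151], [41, 148], [34, 140], [35, 128]] [[0.699, 0.448], [0.652, 0.45], [0.626, 0.429], [0.614, 0.4], [0.612, 0.369], [0.63, 0.339], [0.636, 0.418], [0.655, 0.436], [0.685, 0.435]]
side 1034.0 (80, 332, 89, 52) [[
[... 430 characters left out ...]
 283], [379, 292], [371, 298], [359, 299], [354, 293], [352, 296], [348, 294], [343, 281], [347, 276], [365, 275]] 
side 1034.5 (249, 244, 48, 44) [[267, 244], [249, 264], [249, 270], [261, 287], [279, 270], [293, 278], [296, 276], [295, 268], [283, 255]] 
side 425.5 (490, 224, 22, 32) [[496, 224], [492, 229], [493, 237], [490, 237], [497, 247], [511, 255], [511, 227]] 
side 227.5 (273, 194, 21, 20) [[284, 194], [276, 200], [273, 209], [276, 212], [284, 207], [291, 213], [293, 202]] 
side 207.0 (244, 154, 28, 20) [[244, 165], [249, 173], [260, 163], [271, 170], [255, 154]] 
side 2315.0 (484, 0, 28, 109) [[495, 0], [484, 103], [487, 108], [511, 108], [511, 36], [508, 35], [511, 34], [511, 0]]
```

View pics/crop.png

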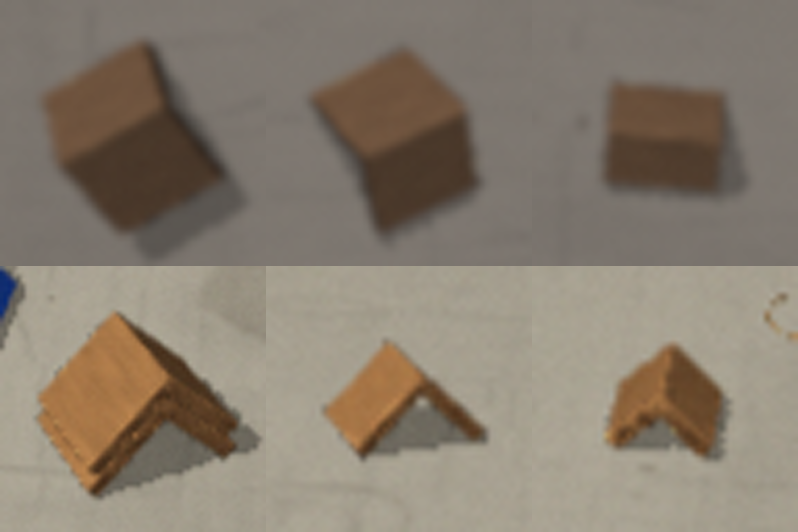

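The crop confirms it:
- **Pile:** top (152,209) / side (272,265). It shows two layers.
- **Loose wide guard:** top (343,182) / side (257,164). It is a single layer with wide feet.
- **Narrow guard:** top (254,215) / side (284,204). It is smaller.

Next I triangulate the ridge ends.

```bash
python3 - <<'E'
from h import *
t=read_camera("top");s=read_camera("side")
for n,L in dict(pile=[((139,214.6),(280.4,260.2)),((157.9,204.6),(268.2,244.8))],loose=[((338.1,186.2),(261.2,160.8)),((354.9,177),(255.2,153.7))]).items():
    P=[two(t,a,s,b) for a,b in L];print(n,[(p.round(4).tolist(),round(e,4)) for p,e in P])
    z={"pile":.0525,"loose":.041}[n]
    Q=[plane(t,a,z) for a,_ in L];d=Q[0]-Q[1];print(' plane',np.round(Q,4).tolist(),'mid',((Q[0]+Q[1])/2).round(4),'len',np.linalg.norm(d).round(4),'yaw of ridge',np.degrees(np.arctan2(d[1],d[0])).round(1))
    S=[plane(s,b,z) for _,b in L];d=S[0]-S[1];print(' side plane',np.round(S,4).tolist(),((S[0]+S[1])/2).round(4),np.linalg.norm(d).round(4),np.degrees(np.arctan2(d[1],d[0])).round(1))
E
```

```text
pile [([0.4792, 0.1626, 0.0471], np.float64(0.0002)), ([0.5029, 0.1206, 0.0467], np.float64(0.0))]
 plane [[0.4791, 0.1611, 0.0525], [0.5027, 0.1193, 0.0525]] mid [0.4909 0.1402 0.0525] len 0.048 yaw of ridge 119.4
 side plane [[0.4793, 0.1698, 0.0525], [0.5024, 0.1289, 0.0525]] [0.4909 0.1493 0.0525] 0.047 119.5
loose [([0.5547, -0.2997, 0.0321], np.float64(0.0017)), ([0.5763, -0.3386, 0.0367], np.float64(0.0031))]
 plane [[0.5548, -0.2974, 0.041], [0.5774, -0.3373, 0.041]] mid [ 0.5661 -0.3173  0.041 ] len 0.0458 yaw of ridge 119.6
 side plane [[0.5521, -0.2779, 0.041], [0.5737, -0.3274, 0.041]] [ 0.5629 -0.3026  0.041 ] 0.054 113.5
```

Call:
{"name": "step_arm", "arguments": {
  "increments": [
    [[0.6,-0.07,0],[0,0,-0.05],1],
    [[1,-0.12,0],[0,0,-0.067],1]
  ]
}}

```text
time: 0.55
eef_pos: [0.25, -0.459, 0.2313]
ee_rot: [0.967, 0.255, 0.0, -0.0]
force: [-0.1, -0.2, -0.3]
opening: 0.998
grip_force: 0.0
```

Call:
{"name": "step_arm", "arguments": {
  "increments": [
    [[0.6,0.06,0.1],[0,0,0],1],
    [[1,0.1,0.2],[0,0,0],1]
  ]
}}

```text
time: 0.8
eef_pos: [0.3429, -0.4182, 0.2112]
ee_rot: [0.967, 0.255, 0.0, 0.0]
force: [-0.6, -0.5, -0.8]
opening: 1.001
grip_force: 0.0
```

Call:
{"name": "step_arm", "arguments": {
  "increments": [
    [[0.6,0.06,0.1],[0,0,0],1],
    [[1,0.1,0.2],[0,0,0],1]
  ]
}}

```text
time: 1.05
eef_pos: [0.435, -0.3775, 0.1909]
ee_rot: [0.967, 0.255, 0.0, 0.0]
force: [0.6, -0.7, 1.3]
opening: 0.999
grip_force: 0.0
```

Call:
{"name": "step_arm", "arguments": {
  "increments": [
    [[0.6,0.06,0.1],[0,0,0],1],
    [[1,0.1,0.2],[0,0,0],1],
    [[1,0.1,0.2],[0,0,0],1]
  ]
}}

```text
time: 1.42
eef_pos: [0.5269, -0.3363, 0.1698]
ee_rot: [0.967, 0.256, -0.0, -0.001]
force: [-1.1, -1.0, -0.6]
opening: 0.999
grip_force: 0.0
```

```bash
cat >> h.py <<'E'
def seg(img,box,f=8):
    """subpixel polygon of the brown thing in box (x,y,w,h): upscaled mask, contour points in image pixels"""
    x,y,w,h=box;c=img[y:y+h,x:x+w].astype(np.float32)
    v=c[:,:,0]-c[:,:,2]                      # red minus blue: brown vs grey
    U=cv2.resize(v,None,fx=f,fy=f,interpolation=cv2.INTER_CUBIC)
    m=(U>0.5*np.percentile(U,90)).astype(np.uint8)
    k=max(cv2.findContours(m,cv2.RETR_EXTERNAL,cv2.CHAIN_APPROX_NONE)[0],key=cv2.contourArea)[:,0]
    return (k+.5)/f-.5+[x,y]
def fit(k,a,b,tol=1.2,trim=.2):
    a,b=np.array(a,float),np.array(b,float);d=b-a;L=np.linalg.norm(d);d/=L
    r=k-a;s=r@d/L;e=np.abs(r[:,0]*d[1]-r[:,1]*d[0])
    q=k[(s>trim)&(s<1-trim)&(e<tol)].astype(np.float32);vx,vy,x0,y0=cv2.fitLine(q,cv2.DIST_HUBER,0,.01,.01).ravel()
    return np.array([x0,y0]),np.array([vx,vy])
def meet(l,m):
    s=np.linalg.solve(np.stack([l[1],-m[1]],1),m[0]-l[0]);return l[0]+s[0]*l[1]
E
python3 - <<'E'
from h import *
t=read_camera("top")
img=cv2.imread("pics/top0.png")[:,:,::-1]
for n,box,C,z in(("pile",(128,185,48,48),[(136,202),(154,193),(158,205),(167,216),(149,225),(138,213)],.0523),("loose",(319,158,48,48),[(328,175),(344,167),(354,177),(355,191),(339,198),(337,187)],.041)):
    k=seg(img,box)
    l=[fit(k,C[i],C[(i+1)%6]) for i in range(6)]
    far=meet(l[1],l[2]);near=meet(l[4],l[5])
    foot=[meet(l[5],l[0]),meet(l[0],l[1]),meet(l[2],l[3]),meet(l[3],l[4])]
    print(n,'ridge px',near.round(2),far.round(2))
    for nm,a,b,zz in(("ridge",near,far,z),("footL",foot[0],foot[1],z-.041+.003),("footR",foot[3],foot[2],z-.041+.003)):
        A,B=plane(t,a,zz),plane(t,b,zz);d=A-B;print(nm,((A+B)/2).round(4),'len',np.linalg.norm(d).round(4),'yaw',np.degrees(np.arctan2(d[1],d[0])).round(1))
E
```

```text
Traceback (most recent call last):
  File "h.py", line 27, in fit
    q=k[(s>trim)&(s<1-trim)&(e<tol)].astype(np.float32);vx,vy,x0,y0=cv2.fitLine(q,cv2.DIST_HUBER,0,.01,.01).ravel()
                                                                    ~~~~~~~~~~~^^^^^^^^^^^^^^^^^^^^^^^^^^^^
cv2.error: OpenCV(4.12.0) /io/opencv/modules/imgproc/src/linefit.cpp:50: error: (-215:Assertion failed) count > 0 in function 'fitLine2D_wods'
```

Call:
{"name": "step_arm", "arguments": {
  "increments": [
    [[0.43,0.03,0.3],[0,0,0],1],
    [[0.43,0.03,0.6],[0,0,0],1],
    [[0.43,0.03,0.6],[0,0,0],1]
  ]
}}

```text
time: 1.85
eef_pos: [0.5608, -0.319, 0.1091]
ee_rot: [0.967, 0.254, -0.002, -0.002]
force: [-0.6, -0.9, -0.7]
opening: 1.001
grip_force: 0.0
```

```bash
sed -i 's/v=c\[:,:,0\]-c\[:,:,2\].*/v=(c[:,:,0]-c[:,:,2])\/(c.sum(2)+1)*100/; s/tol=1.2/tol=2.2/; s/0.5\*np.percentile(U,90)/0.5*(np.percentile(U,5)+np.percentile(U,92))/' h.py
cat > m.py <<'E'
from h import *
def six(c,img,n,box,C,z):
    k=seg(img,box);l=[fit(k,C[i],C[(i+1)%6]) for i in range(6)]
    far=meet(l[1],l[2]);near=meet(l[4],l[5])
    foot=[meet(l[5],l[0]),meet(l[0],l[1]),meet(l[2],l[3]),meet(l[3],l[4])]
    print(n,'ridge px',near.round(2),far.round(2))
    for nm,a,b,zz in(("ridge",near,far,z),("footL",foot[0],foot[1],z-.041+.003),("footR",foot[3],foot[2],z-.041+.003)):
        A,B=plane(c,a,zz),plane(c,b,zz);d=A-B;print(' ',nm,((A+B)/2).round(4),'len',np.linalg.norm(d).round(4),'yaw',np.degrees(np.arctan2(d[1],d[0])).round(1))
PILE=("pile",(128,185,48,48),[(136,202),(154,193),(158,205),(167,216),(149,225),(138,213)],.0523)
LOOSE=("loose",(319,158,48,48),[(328,175),(344,167),(354,177),(355,191),(339,198),(337,187)],.041)
E
python3 - <<'E'
from m import *
t=read_camera("top");img=cv2.imread("pics/top0.png")[:,:,::-1]
six(t,img,*PILE);six(t,img,*LOOSE)
s=read_camera("side");cv2.imwrite("pics/s1.png",np.hstack([cv2.resize(s["pixels"][90:190,200:320,::-1],(480,400),interpolation=cv2.INTER_CUBIC)]))
E
```

```text
pile ridge px [137.89 212.83] [158.68 204.74]
  ridge [0.4927 0.1407 0.0523] len 0.0502 yaw 112.7
  footL [0.5222 0.1598 0.0143] len 0.0503 yaw 121.7
  footR [0.4636 0.1243 0.0143] len 0.0492 yaw 121.3
loose ridge px [335.9 186.7] [353.9  176.32]
  ridge [ 0.5662 -0.3135  0.041 ] len 0.0497 yaw 120.9
  footL [ 0.5966 -0.2995  0.003 ] len 0.0489 yaw 117.4
  footR [ 0.5367 -0.3305  0.003 ] len 0.0466 yaw 117.9
```

View pics/s1.png

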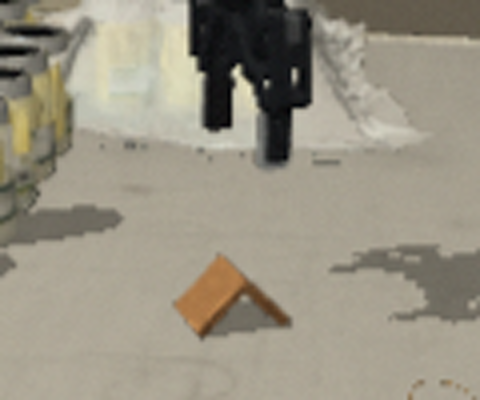

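The side view shows the open fingers straight above the loose guard, at crop (245,160) over (240,290). Loose ridge mid is about (0.566, -0.3145) at yaw 118.5°, and pile mid is about (0.4925, 0.141) at yaw 120°. Ridge lengths come out at 50 mm, as they should. I'll descend for a high grip.

Call:
{"name": "step_arm", "arguments": {
  "increments": [
    [[0.02,-0.02,0.4],[0,0,0],1],
    [[0.02,-0.02,0.8],[0,0,0],1],
    [[0.02,-0.02,0.9],[0,0,0],1],
    [[0.02,-0.02,0.9],[0,0,0],1],
    [[0.02,-0.02,0.9],[0,0,0],0.45],
    [[0.02,-0.02,0.9],[0,0,0],0.3],
    [[0.02,-0.02,0.9],[0,0,0],0.3]
  ],
  "grip_force": 25
}}

```text
time: 2.82
eef_pos: [0.5651, -0.3172, 0.0223]
ee_rot: [0.967, 0.254, 0.001, 0.001]
force: [-1.1, -0.8, -0.2]
opening: 0.649
grip_force: 0.0
```

```bash
python3 - <<'E'
from m import *
o=get_obs();print(o["opening"],o["eef_pos"],o["force"],R.from_quat(o["ee_rot"]).as_matrix().round(4))
s=read_camera("side");t=read_camera("top");cv2.imwrite("pics/s2.png",np.hstack([cv2.resize(c["pixels"][y:y+70,x:x+70,::-1],(400,400),interpolation=cv2.INTER_CUBIC) for c,x,y in((s,222,110),(t,310,145))]))
E
```

```text
0.6489731164729478 [ 0.56511083 -0.31716685  0.02230576] [-1.09212793 -0.76937393 -0.24167481] [[ 8.706e-01  4.919e-01  1.400e-03]
 [ 4.919e-01 -8.706e-01 -8.000e-04]
 [ 9.000e-04  1.400e-03 -1.000e+00]]
```

View pics/s2.png

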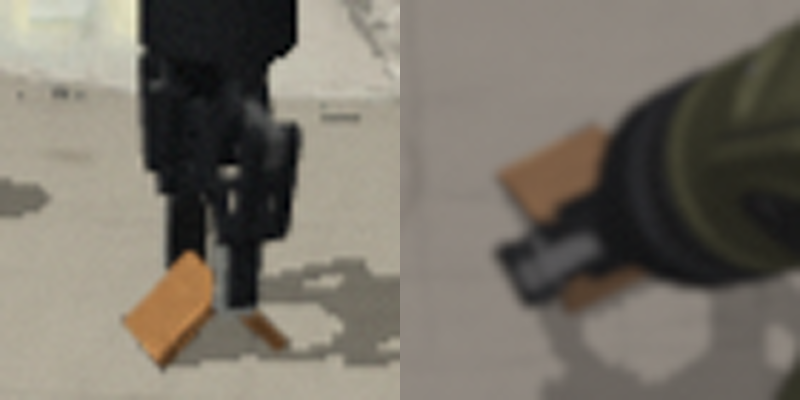

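The crop shows the fingers straddling the ridge ends, but the near finger (crop 237,290) sits about 5 mm to the tool −x side of the ridge (crop 225,290), and its tip is only about 10 mm below the ridge. I'll shift +5.5 mm in x, lower 4 mm, then close.

Call:
{"name": "step_arm", "arguments": {
  "increments": [
    [[0.055,0,0.0],[0,0,0],0.3],
    [[0.055,0,0.04],[0,0,0],0.3],
    [[0.055,0,0.04],[0,0,0],0.2],
    [[0.055,0,0.04],[0,0,0],0.1],
    [[0.055,0,0.04],[0,0,0],0],
    [[0.055,0,0.04],[0,0,0],-0.2],
    [[0.055,0,0.04],[0,0,0],-0.2]
  ],
  "grip_force": 25
}}

```text
time: 3.8
eef_pos: [0.5693, -0.3142, 0.0173]
ee_rot: [0.967, 0.254, -0.0, -0.0]
force: [-0.2, 0.7, -1.1]
opening: 0.579
grip_force: 25.8
```

Call:
{"name": "step_arm", "arguments": {
  "increments": [
    [[0,0,-0.3],[0,0,0],-0.2],
    [[0,0,-0.8],[0,0,0],-0.2],
    [[0,0,-0.9],[0,0,0],-0.2]
  ]
}}

```text
time: 4.18
eef_pos: [0.5717, -0.3156, 0.1114]
ee_rot: [0.967, 0.254, 0.003, 0.003]
force: [-0.1, -0.7, -0.1]
opening: 0.577
grip_force: 26.1
```

```bash
python3 - <<'E'
from m import *
o=get_obs();print(o["opening"],o["eef_pos"],o["force"])
s=read_camera("side");t=read_camera("top");cv2.imwrite("pics/s3.png",np.hstack([cv2.resize(c["pixels"][y:y+80,x:x+80,::-1],(400,400),interpolation=cv2.INTER_CUBIC) for c,x,y in((s,212,80),(t,310,140))]))
E
```

```text
0.5772668655558597 [ 0.57173063 -0.31556468  0.11136916] [-0.08417493 -0.72017977 -0.14506592]
```

View pics/s3.png

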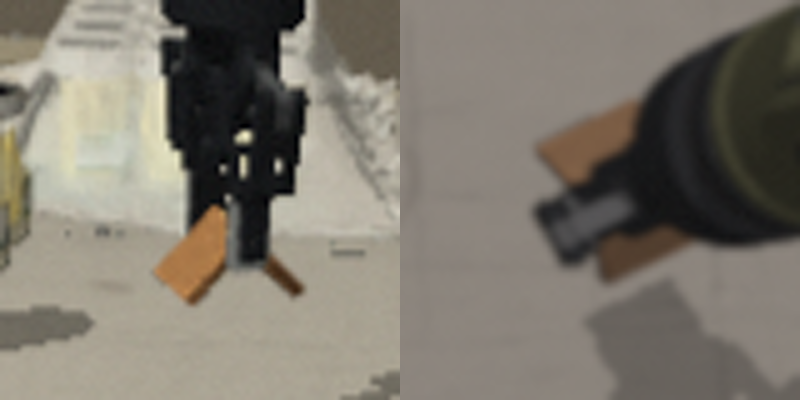

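Held: the near finger is centred at the ridge end (crop 248,235), the guard is level, and the opening of 0.577 × 85 gives 49 mm. Now I carry it over the pile.

Call:
{"name": "step_arm", "arguments": {
  "increments": [
    [[0.18,-0.5,0],[0,0,0],-0.2],
    [[0.31,-0.87,0],[0,0,-0.003],-0.2]
  ]
}}

```text
time: 4.53
eef_pos: [0.5514, -0.2213, 0.105]
ee_rot: [0.966, 0.259, -0.002, -0.001]
force: [0.1, -0.7, -1.0]
opening: 0.578
grip_force: 26.2
```

Call:
{"name": "step_arm", "arguments": {
  "increments": [
    [[0.18,-0.5,0],[0,0,0],-0.2],
    [[0.31,-0.87,0],[0,0,0],-0.2]
  ]
}}

```text
time: 4.78
eef_pos: [0.5345, -0.1301, 0.1052]
ee_rot: [0.966, 0.259, -0.002, -0.001]
force: [0.8, 0.9, 0.4]
opening: 0.581
grip_force: 26.2
```

Call:
{"name": "step_arm", "arguments": {
  "increments": [
    [[0.18,-0.5,0],[0,0,0],-0.2],
    [[0.31,-0.87,0],[0,0,0],-0.2]
  ]
}}

```text
time: 5.03
eef_pos: [0.5178, -0.0395, 0.1054]
ee_rot: [0.966, 0.259, -0.002, -0.001]
force: [0.4, -0.9, 0.2]
opening: 0.583
grip_force: 26.2
```

Call:
{"name": "step_arm", "arguments": {
  "increments": [
    [[0.18,-0.5,0],[0,0,0],-0.2],
    [[0.31,-0.87,0],[0,0,0],-0.2]
  ]
}}

```text
time: 5.28
eef_pos: [0.5013, 0.051, 0.1055]
ee_rot: [0.966, 0.259, -0.002, -0.0]
force: [0.1, 0.1, -0.1]
opening: 0.583
grip_force: 26.2
```

Call:
{"name": "step_arm", "arguments": {
  "increments": [
    [[0.16,-0.45,0],[0,0,0],-0.2],
    [[0.31,-0.87,0],[0,0,0],-0.2],
    [[0.31,-0.87,0],[0,0,0],-0.2],
    [[0.31,-0.87,0],[0,0,0],-0.2]
  ]
}}

```text
time: 5.78
eef_pos: [0.4858, 0.1397, 0.1061]
ee_rot: [0.966, 0.259, -0.001, 0.0]
force: [1.0, -0.2, -0.1]
opening: 0.582
grip_force: 26.2
```

```bash
python3 - <<'E'
from m import *
o=get_obs();print(o["opening"],o["eef_pos"],o["ee_rot"])
s=read_camera("side");t=read_camera("top");cv2.imwrite("pics/top4.png",t["pixels"][:,:,::-1]);cv2.imwrite("pics/side4.png",s["pixels"][:,:,::-1]);cv2.imwrite("pics/s4.png",np.hstack([cv2.resize(c["pixels"][y:y+80,x:x+80,::-1],(400,400),interpolation=cv2.INTER_CUBIC) for c,x,y in((s,232,210),(t,110,170))]))
E
```

```text
0.5818707764542929 [0.48576993 0.13967308 0.10607153] [ 9.65851078e-01  2.59094318e-01 -1.31439666e-03  3.18725386e-04]
```

View pics/s4.png

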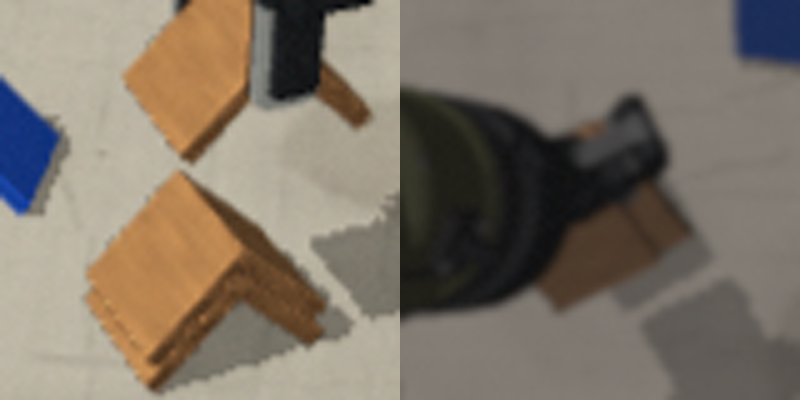

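The side view shows the held guard clear above the pile. Far-left corners are at crop (125,75) for the guard and (88,275) for the pile. Near-left bottom corners are at (190,160) and (152,390). I'll compare matching corners at their known heights.

```bash
python3 - <<'E'
from m import *
s=read_camera("side");t=read_camera("top");img=cv2.imread("pics/side4.png")[:,:,::-1]
c=img[205:295,240:310].astype(np.float32);v=(c[:,:,0]-c[:,:,2])/(c.sum(2)+1)*100
U=cv2.resize(v,None,fx=8,fy=8,interpolation=cv2.INTER_CUBIC);th=.5*(np.percentile(U,5)+np.percentile(U,92))
for k in cv2.findContours((U>th).astype(np.uint8),cv2.RETR_EXTERNAL,cv2.CHAIN_APPROX_NONE)[0]:
    if cv2.contourArea(k)>2000: print(((cv2.approxPolyDP(k,7,True)[:,0]+.5)/8-.5+[240,205]).round(1).tolist())
# predicted pixels of a guard, centre/yaw from top view at rest, for the pile layers and for the held one at the TCP
def pts(x,y,yaw,ridge):
    a=np.radians(yaw);r=np.array([np.cos(a),np.sin(a)]);n=np.array([r[1],-r[0]])
    return {nm:np.r_[np.array([x,y])+.025*e*r+l*n,ridge-d] for nm,e,l,d in(("ridgeNear",1,0,0),("ridgeFar",-1,0,0),("LfarOut",-1,.0354,.0354),("LnearIn",1,.0297,.041),("LnearOut",1,.0354,.0354),("RnearIn",1,-.0297,.041),("RnearOut",1,-.0354,.0354))}
o=get_obs();R0=R.from_quat(o["ee_rot"]).as_matrix();yaw=np.degrees(np.arctan2(-R0[1,1],-R0[0,1]));print("yaw",yaw,o["eef_pos"])
for n,q in(("up",pts(.4925,.141,120,.0523)),("low",pts(.4925,.141,120,.041)),("held",pts(*o["eef_pos"][:2],yaw,o["eef_pos"][2]+.0237))):
    print(n,{k:proj(s,p).round(1).tolist() for k,p in q.items()})
E
```

```text
[[267.2, 243.7], [248.8, 263.8], [249.9, 266.9], [248.7, 269.4], [259.1, 285.1], [262.3, 287.7], [279.2, 269.8], [293.2, 278.4], [296.1, 276.1], [294.7, 272.9], [296.7, 270.6], [283.4, 255.2]]
[[295.9, 222.1], [295.2, 228.9], [303.7, 234.8], [305.6, 231.7]]
[[282.6, 204.6], [273.7, 204.6], [256.2, 224.4], [265.1, 238.1], [268.8, 241.7], [270.4, 241.8], [281.4, 229.6]]
yaw 119.9029458072593 [0.48680241 0.13907854 0.10695101]
up {'ridgeNear': [280.2, 257.7], 'ridgeFar': [267.2, 241.7], 'LfarOut': [248.3, 262.7], 'LnearIn': [263.1, 281.7], 'LnearOut': [260.1, 279.9], 'RnearIn': [294.2, 273.0], 'RnearOut': [297.3, 269.6]}
low {'ridgeNear': [279.8, 263.2], 'ridgeFar': [266.9, 247.0], 'LfarOut': [248.2, 267.8], 'LnearIn': [262.9, 286.9], 'LnearOut': [259.9, 285.2], 'RnearIn': [293.8, 278.1], 'RnearOut': [296.9, 274.8]}
held {'ridgeNear': [286.5, 216.4], 'ridgeFar': [272.4, 202.2], 'LfarOut': [252.5, 224.5], 'LnearIn': [268.3, 242.3], 'LnearOut': [265.2, 240.1], 'RnearIn': [301.0, 234.6], 'RnearOut': [304.3, 231.0]}
```

```bash
cat > e.py <<'E'
from m import *
def edge(k,c,a,b,z,trim=.15):
    p,d=fit(k,a,b,tol=1.5,trim=trim);A,B=plane(c,p-6*d,z),plane(c,p+6*d,z);v=(B-A)*np.sign((B-A)[1]);return (p,d),np.degrees(np.arctan2(v[1],v[0]))
def conts(img,x,y,w,h,f=8):
    c=img[y:y+h,x:x+w].astype(np.float32);v=(c[:,:,0]-c[:,:,2])/(c.sum(2)+1)*100
    U=cv2.resize(v,None,fx=f,fy=f,interpolation=cv2.INTER_CUBIC);th=.5*(np.percentile(U,5)+np.percentile(U,92))
    return [(k[:,0]+.5)/f-.5+[x,y] for k in cv2.findContours((U>th).astype(np.uint8),cv2.RETR_EXTERNAL,cv2.CHAIN_APPROX_NONE)[0] if cv2.contourArea(k)>2000]
E
python3 - <<'E'
from e import *
s=read_camera("side");img=cv2.imread("pics/side4.png")[:,:,::-1]
K=np.vstack(conts(img,240,205,70,90))
zr=.1065+.0237
lp,yp=edge(K,s,(248.7,269.4),(259.1,285.1),.0056);lh,yh=edge(K,s,(256.2,224.4),(265.1,238.1),zr-.0354)
fp,_=edge(K,s,(267.2,243.7),(248.8,263.8),.03);fh,_=edge(K,s,(273.7,204.6),(256.2,224.4),.1)
print('yaw pile',yp,'held',yh)
# lower far-left corner lies 11.3 mm under the upper one; near corner by near-left cut edge
cu=plane(s,meet(fp,lh if 0 else fp) if 0 else (248.8,263.8),.0169);ch=plane(s,meet(fh,lh),zr-.0354);print('Lfar held px',meet(fh,lh),'pile up',cu.round(4),'held',ch.round(4))
# offset of left foot edge lines, perpendicular to ridge, at mid length
n=lambda y:np.array([np.sin(np.radians(y)),-np.cos(np.radians(y))])
for nm,l,z in(("pile",lp,.0056),("held",lh,zr-.0354)):
    m=plane(s,l[0],z)[:2];print(nm,'edge pt',m.round(4),'perp coord',(m@n(119)).round(4))
for nm,px,z in(("pile LnearIn",(262.3,287.7),0),("held LnearIn",(269.6,241.8),zr-.041),("pile RnearIn",(293.2,278.4),0),("held RnearIn",(303.7,234.8),zr-.041),("pile RnearOut",(296.7,270.6),.0169),("held RnearOut",(305.6,231.7),zr-.0354),("pile LfarOut",(248.8,263.8),.0169),("held LfarOut",tuple(meet(fh,lh)),zr-.0354)):
    P=plane(s,px,z)[:2];r=np.array([np.cos(np.radians(119)),np.sin(np.radians(119))]);print(nm,P.round(4),'perp',(P@n(119)).round(4),'along',(P@r).round(4))
E
```

```text
yaw pile 120.91822356607815 held 117.3470386742714
Lfar held px [255.80289 225.08116] pile up [0.5344 0.1401 0.0169] held [0.5244 0.1355 0.0948]
pile edge pt [0.5217 0.1635] perp coord 0.5355
held edge pt [0.5149 0.1537] perp coord 0.5249
pile LnearIn [0.5065 0.1795] perp 0.53 along -0.0886
held LnearIn [0.4982 0.1732] perp 0.5197 along -0.0901
pile RnearIn [0.4553 0.1486] perp 0.4702 along -0.0907
held RnearIn [0.4442 0.1453] perp 0.4589 along -0.0882
pile RnearOut [0.4504 0.1478] perp 0.4656 along -0.0891
held RnearOut [0.4415 0.1443] perp 0.4561 along -0.0879
pile LfarOut [0.5344 0.1401] perp 0.5353 along -0.1365
held LfarOut [0.5244 0.1355] perp 0.5243 along -0.1357
```

Consistent across four corners, the held guard must go +10.5 mm along tool x and about −0.8 mm along the ridge, and turn about +3.3°. I'll correct that and lower to 10 mm above the nest.

Call:
{"name": "step_arm", "arguments": {
  "increments": [
    [[0.105,0.01,0],[0,0,-0.018],-0.2],
    [[0.105,0.01,0.2],[0,0,-0.018],-0.2],
    [[0.105,0.01,0.45],[0,0,-0.018],-0.2],
    [[0.105,0.01,0.56],[0,0,-0.018],-0.2],
    [[0.105,0.01,0.57],[0,0,-0.018],-0.2],
    [[0.105,0.01,0.57],[0,0,-0.018],-0.2]
  ]
}}

```text
time: 6.78
eef_pos: [0.497, 0.1446, 0.0509]
ee_rot: [0.958, 0.286, 0.001, -0.0]
force: [-0.1, 0.9, 0.1]
opening: 0.584
grip_force: 26.2
```

```bash
python3 - <<'E'
from e import *
o=get_obs();print(o["opening"],o["eef_pos"],o["force"])
s=read_camera("side");img=s["pixels"];cv2.imwrite("pics/side5.png",img[:,:,::-1])
cv2.imwrite("pics/s5.png",cv2.resize(img[225:295,235:315,::-1],(800,600) if 0 else (680,595),interpolation=cv2.INTER_CUBIC))
for k in conts(img,240,205,70,90): print(cv2.approxPolyDP(k.astype(np.float32)[:,None],.8,True)[:,0].round(1).tolist())
E
```

```text
0.5835629838328698 [0.49702648 0.14459521 0.05091922] [-0.09797849  0.89100112  0.11538699]
[[267.70001220703125, 232.3000030517578], [263.29998779296875, 235.10000610351562], [247.89999389648438, 253.1999969482422], [251.8000030517578, 259.3999938964844], [248.6999969482422, 263.79998779296875], [249.8000030517578, 267.20001220703125], [248.60000610351562, 269.6000061035156], [259.3999938964844, 285.70001220703125], [262.3999938964844, 287.79998779296875], [279.20001220703125, 269.8999938964844], [292.8999938964844, 278.6000061035156], [296.20001220703125, 276.20001220703125], [294.79998779296875, 272.79998779296875], [296.70001220703125, 270.8999938964844], [287.29998779296875, 259.20001220703125], [293.70001220703125, 262.79998779296875], [296.6000061035156, 259.6000061035156], [288.20001220703125, 250.39999389648438], [287.1000061035156, 250.8000030517578], [286.20001220703125, 257.79998779296875], [283.3999938964844, 260.1000061035156], [276.1000061035156, 261.6000061035156], [273.6000061035156, 258.79998779296875], [274.79998779296875, 239.6999969482422]]
```

View pics/s5.png

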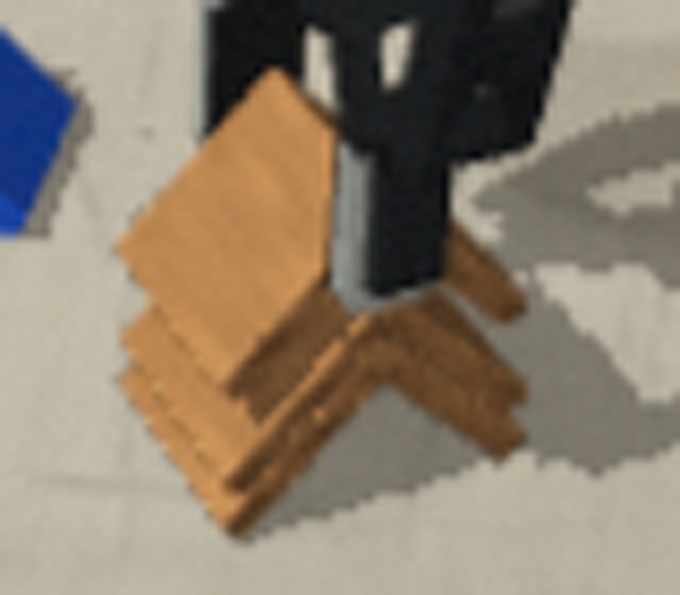

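```bash
python3 - <<'E'
from e import *
s=read_camera("side");zr=.049+.025;n=np.array([np.sin(np.radians(119.5)),-np.cos(np.radians(119.5))]);r=np.array([-n[1],n[0]])
K=np.vstack(conts(cv2.imread("pics/side5.png")[:,:,::-1],240,205,70,90))
print('yaw pile',edge(K,s,(248.6,269.6),(259.4,285.7),.0056)[1])
for nm,h,p,dz in(("LfarOut",(247.9,253.2),(248.7,263.8),.0354),("LnearOut",(261.6,270.4),(261.6,281.6),.0354),("RnearOut",(296.6,259.6),(296.7,270.9),.0354)):
    D=(plane(s,h,zr-dz)-plane(s,p,.0523-dz))[:2]*1000;print(nm,'held-pile mm perp',(D@n).round(1),'along',(D@r).round(1))
D=(plane(s,(293.7,262.8),zr-.041)-plane(s,(292.9,278.6),0))[:2]*1000;print('RnearIn',(D@n).round(1),(D@r).round(1))
E
```

```text
yaw pile 120.98252018640315
LfarOut held-pile mm perp 1.0 along -2.0
LnearOut held-pile mm perp -0.1 along -1.9
RnearOut held-pile mm perp 0.1 along -3.3
RnearIn 0.1 -1.5
```

The picture shows the held guard straddling the pile parallel to it. The pile's upper near-left corner is at (230,485) and the held guard's is at (230,390), so the lateral error is under 1 mm and the along-ridge error is about 1 mm. I'll nudge it and go down gently, watching the force.

Call:
{"name": "step_arm", "arguments": {
  "increments": [
    [[0,-0.01,0],[0,0,0],-0.2],
    [[0,-0.01,0.03],[0,0,0],-0.2],
    [[0,-0.01,0.05],[0,0,0],-0.2],
    [[0,-0.01,0.05],[0,0,0],-0.2]
  ]
}}

```text
time: 7.38
eef_pos: [0.4958, 0.1454, 0.0451]
ee_rot: [0.958, 0.286, -0.0, 0.0]
force: [-0.1, 0.4, 0.1]
opening: 0.579
grip_force: 26.3
```

Call:
{"name": "step_arm", "arguments": {
  "increments": [
    [[0,0,0.01],[0,0,0],-0.2],
    [[0,0,0.02],[0,0,0],-0.2],
    [[0,0,0.02],[0,0,0],-0.2]
  ]
}}

```text
time: 7.75
eef_pos: [0.4958, 0.1454, 0.0432]
ee_rot: [0.958, 0.286, -0.0, -0.0]
force: [0.6, -0.0, -0.2]
opening: 0.58
grip_force: 26.4
```

Call:
{"name": "step_arm", "arguments": {
  "increments": [
    [[0,0,0.01],[0,0,0],-0.2],
    [[0,0,0.02],[0,0,0],-0.2],
    [[0,0,0.02],[0,0,0],-0.2]
  ]
}}

```text
time: 8.12
eef_pos: [0.496, 0.1455, 0.0413]
ee_rot: [0.958, 0.286, 0.0, -0.0]
force: [-0.2, 0.0, 1.4]
opening: 0.579
grip_force: 26.8
```

```bash
python3 - <<'E'
from e import *
o=get_obs();print(o["opening"],o["eef_pos"],o["force"],o["wrist_torque"])
s=read_camera("side");img=s["pixels"]
cv2.imwrite("pics/s6.png",cv2.resize(img[225:295,235:315,::-1],(680,595),interpolation=cv2.INTER_CUBIC))
E
```

```text
0.578747853910041 [0.49598611 0.1454651  0.04133323] [-0.17745078  0.03863086  1.37520416] [-0.06934332 -0.05895467 -0.05033394]
```

View pics/s6.png

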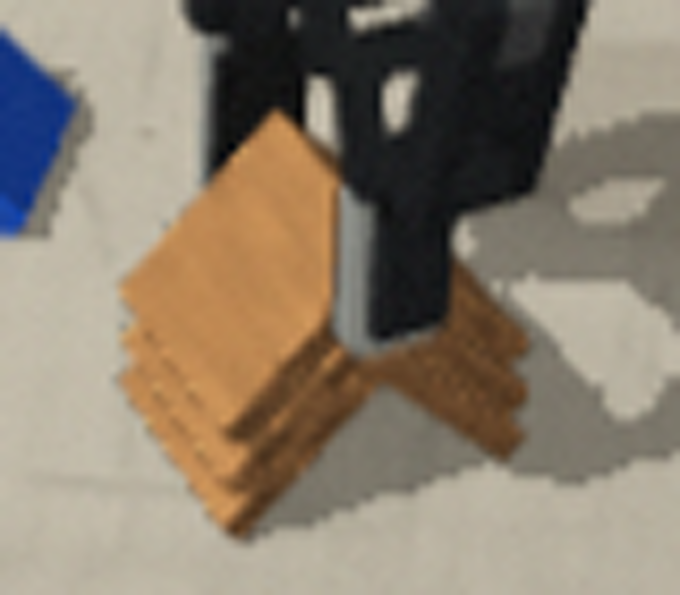

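It is nearly nested. The three layers are evenly stepped at the near-left corners, crop (232,437), (232,487) and (238,537), with light contact starting. One more millimetre, then I open gently.

Call:
{"name": "step_arm", "arguments": {
  "increments": [
    [[0,0,0.01],[0,0,0],-0.2],
    [[0,0,0.01],[0,0,0],-0.2],
    [[0,0,0.01],[0,0,0],0.2],
    [[0,0,0.01],[0,0,0],0.3],
    [[0,0,0.01],[0,0,0],0.6],
    [[0,0,0.01],[0,0,0],1],
    [[0,0,0.01],[0,0,0],1],
    [[0,0,0.01],[0,0,0],1]
  ]
}}

```text
time: 9.18
eef_pos: [0.4959, 0.1454, 0.0403]
ee_rot: [0.958, 0.286, 0.0, -0.0]
force: [-0.3, -0.3, -0.6]
opening: 1.001
grip_force: 0.0
```

Call:
{"name": "step_arm", "arguments": {
  "increments": [
    [[0,0,-0.2],[0,0,0],1],
    [[0,0,-0.6],[0,0,0],1],
    [[0,0,-1],[0,0,0],1],
    [[-0.5,0,-1],[0,0,0],1],
    [[-1,0,-1],[0,0,0],1]
  ]
}}

```text
time: 9.8
eef_pos: [0.4121, 0.0903, 0.1409]
ee_rot: [0.958, 0.286, 0.001, 0.0]
force: [-0.3, -0.3, -0.1]
opening: 1.002
grip_force: 0.0
```

Call:
{"name": "step_arm", "arguments": {
  "increments": [
    [[-0.6,0.4,0],[0,0,0],1],
    [[-1,0.8,0],[0,0,0],1],
    [[-1,0.8,0],[0,0,0],1]
  ]
}}

```text
time: 10.18
eef_pos: [0.3709, -0.0342, 0.1404]
ee_rot: [0.959, 0.283, -0.0, 0.0]
force: [0.0, 0.5, -0.5]
opening: 1.002
grip_force: 0.0
```

```bash
python3 - <<'E'
from e import *
o=get_obs();print(o["opening"],o["eef_pos"],o["force"])
s=read_camera("side");t=read_camera("top");img=s["pixels"]
cv2.imwrite("pics/s7.png",np.hstack([cv2.resize(img[225:295,240:305,::-1],(520,560),interpolation=cv2.INTER_CUBIC),cv2.resize(t["pixels"][185:235,130:172,::-1],(280,333),interpolation=cv2.INTER_CUBIC).copy() if 0 else cv2.copyMakeBorder(cv2.resize(t["pixels"][185:235,130:170,::-1],(272,340),interpolation=cv2.INTER_CUBIC),0,220,0,0,cv2.BORDER_CONSTANT)]))
for k in conts(img,240,225,65,70): print(cv2.approxPolyDP(k.astype(np.float32)[:,None],.8,True)[:,0].round(1).astype(float).tolist())
E
```

```text
1.002108606786159 [ 0.370878   -0.03417631  0.14041258] [ 0.03863316  0.53992382 -0.46990221]
[[267.8999938964844, 238.6999969482422], [249.3000030517578, 259.20001220703125], [250.60000610351562, 262.29998779296875], [249.10000610351562, 264.1000061035156], [250.10000610351562, 267.29998779296875], [248.89999389648438, 269.6000061035156], [260.1000061035156, 285.8999938964844], [262.29998779296875, 287.6000061035156], [279.20001220703125, 269.70001220703125], [293.20001220703125, 278.29998779296875], [295.8999938964844, 276.20001220703125], [294.70001220703125, 273.20001220703125], [296.6000061035156, 270.8999938964844], [295.6000061035156, 268.20001220703125], [296.79998779296875, 264.79998779296875], [283.3999938964844, 250.1999969482422]]
```

View pics/s7.png

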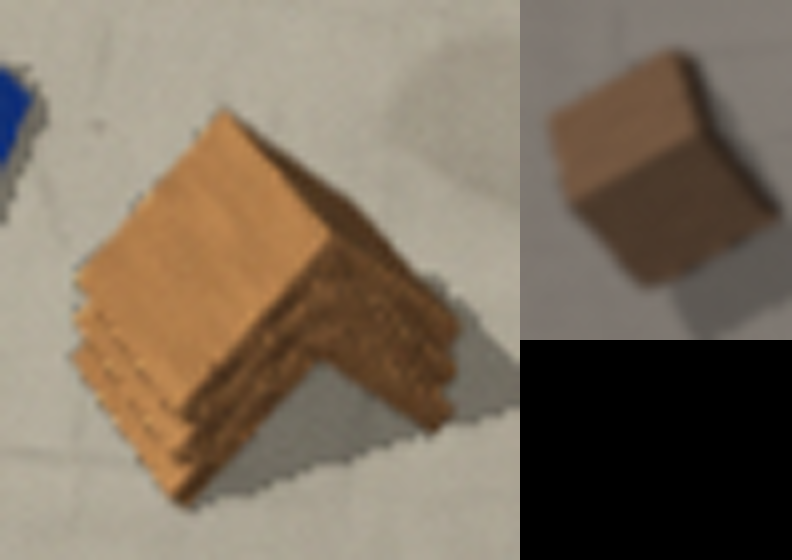

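The guard is nested. The far-left corners step (249.3,259.2), (249.1,264.1), (248.9,269.6), which is even 5 px layers at the same column. The ridge and near ends are in line, and the pile's corners are where they were before. The gripper is clear, so I'm handing in.

```bash
python3 -c "
from plant import *
print(hand_in())"
```

```text
the job is handed in; nothing more can be done
None
```

The loose wide guard is nested on the pile of two with its ends flush to about 1 mm in the side view; the pile and narrow guard stayed put, the gripper is clear, and I handed in at about 10 s of the 42 s allowed.

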